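# Turn a sample jar's barcode to the reader and read it

## Robot

A 7-joint arm with a two-finger parallel gripper is mounted at the origin on a cart in front of the work surface, level with it; the furniture and walls round the work are solid. World frame = base frame: x ahead of the robot, y to its left, z up, the work surface at z = 0. Lengths are in m, angles in rad, forces in N, time in s.
With the tool pointing down it reaches from about 0.4 to 0.9 m from the base axis. Payload 5.5 kg.
Tool frame: the origin (TCP) lies at the very end of the fingers, on their centre line; the grasp point (between the pads) lies 19 mm behind it; z points along the fingers, y is the line along which they close (so a half turn about z gives the same grasp; the last joint's range is limited). The gripper opens to 85 mm and grips with 20 to 120 N. Pads are 22 mm wide; open, the fingers measure 114 mm over their backs; the gripper's body (76 mm by 85 mm) begins 54 mm behind the grasp point. The pads swing forward as they close: fully open they stand 13 mm farther back than shut.
Start: joints at [1.38, 0.501, -0.427, 1.55, 0.221, 1.138, -0.21], TCP at [0.285, -0.584, 0.231] pointing down, gripper open.
Joint ranges: [-2.88, 2.88], [-0.31, 2.03], [-1.54, 1.56], [0.2, 2.42], [-1.41, 4.55], [0.19, 2.02], [-2.57, 2.57]. Speed limits (rad/s): [2.57, 2.57, 3.14, 3.14, 3.14, 3.14, 3.14].

## Interface

Orientations are given as a unit quaternion [w, x, y, z].
In Python, from plant import bot gives the robot as it stands. The module is installed in compiled form; this text tells all that it offers.
- The arm moves only by the tool step_arm, never from a script. Its arguments are lists of equal length, an entry for each row: "translation": the shift along the world's x, y, z in m, a list of three; "yaw": the turn about the world's z in degrees; "grip": the opening in per cent of the stroke, from 0 (shut) to 100 (fully open). In form: {"translation": [[x, y, z], ...], "yaw": [yaw, ...], "grip": [grip, ...]}. A call has 1 to 12 rows; each row is the pose to reach, as a shift and turn from the pose commanded when the call began; what a row does not reach only later rows make up. A row lasts 1/8 s, in which the tool goes at most 62.5 mm and 10.7 degrees, less where a joint would pass 70% of its speed; a pose out of reach is approached as far as the arm can. A call with a gripper value outside its range is refused whole. The fingers move at their own pace and stop on an object; the grip force is fixed at half the most. Time passes only in rows, so rows that repeat a pose let the fingers close. It gives the time, the measured TCP pose, the force, the opening and the grip force at its end, in the units of the state.
- bot.observe(): the state, without advancing time (a new reading comes with each control period).
- bot.capture(name): name is "scene" or "top" or "wrist"; returns the picture (400x640x3 uint8, blue, green, red); there is no depth.
- bot.camera_info(name): a dict with "K" (3x3 intrinsics, pixels), "extrinsics" (4x4, takes a point from world to camera coordinates). Camera axes: x right, y down, z forward; pixel columns grow to the right and rows downward; lengths in m; the calibration is good to about 2 mm. The wrist camera is an equidistant fisheye: a pixel r from the principal point sees the ray r / f radians off the axis. A picture is of the moment at which its call begins: read the wrist's pose just before it. camera_info takes no time and is no camera call; for the wrist camera it gives the pose at the moment of the call.
- bot.hand_in(): hands the job in; it is judged then, once.
The state is a dict: "time": time; "joint_pos": joint angles; "qd": joint speeds; "joint_efforts": joint torques, N m; "tool_pos": TCP position; "eef_rot": TCP orientation; "wrist_force": force on the tool from outside, world axes, zero at the start; "ft_torque": the same for the moment, N m; "gripper_width": opening from 0.0 (shut) to 1.0 (fully open); "grasp_force": force on a finger pad.
Only numpy, scipy, OpenCV 4.12 (cv2) and the standard library are available. Lean on these libraries where they do the work, as an engineer would, in place of code of your own. Each camera call takes 0.05 s, during which the arm holds its last target. There are 200 camera calls.

## Task

Book in the blue-lidded sample jar: turn it in the round seat of the reading station until the middle of its barcode label squarely faces the reader's red window, then press the blue read key on top of the reader right down and let it spring back. Keep the jar standing in its seat the whole time, and leave the white-lidded jar and the stack of weigh boats where they are.

Things in the scene. Friction and masses are not known exactly. Their poses are not given: they have to be found in the camera images.
- jar: Squat rigid amber jar, knurled blue lid: cylinder 84 mm across, 80 mm high, 0.3 to 0.65 kg, loose in the smooth plastic seat with 1 to 3 mm play all round. Pushed sideways at its handle with 1 or 2 N it turns about its own axis, and stays where left. Origin: centre of its underside, z up; +x through the middle of the white barcode label (61 mm wide round the side), -x through the loop handle.
- label (a point): Middle of the jar's barcode label, on its surface: 42 mm out along the jar's +x axis, 31 mm above its underside.
- handle (a point): Middle of the upright bar of the jar's loop handle, 72.5 mm out along the jar's -x axis, 37 mm above its underside. Bar 11 mm thick; its upright part is 22 mm long, with a 25 mm gap to the jar's side; the loop reaches 78 mm from the jar's axis and from 13 to 60 mm above its underside.
- seat (a point): Centre of the white floor of the round seat, 10 mm above the worktop, on the station's dark grey metal plate (285 x 120 mm, top 8 mm above the worktop, fixed). A black rim, 101 mm outer diameter, its top 12 mm above this floor, keeps the jar central. Its x axis points level to the reader's window, z up.
- window (a point): Middle of the reader's red window, 131 mm from the seat's centre along the seat's x axis and 49 mm above the worktop; same axes as the seat, so the window looks along -x. The reader behind it is a fixed light grey housing 62 mm deep, 74 mm wide, its top 72 mm above the worktop.
- read_key (a joint): Travel of the blue read key, m: 0 up, 0.006 fully down. It springs back by itself; fully down takes 5 N.
- read_key_top (a point): Centre of the top face of the blue read key (28 mm in diameter), on top of the reader, 170 mm from the seat's centre along the seat's x axis; it is pressed straight down.
- other_jar: Same jar with a white lid, standing loose on the worktop to the left; bystander. Origin: centre of its underside.
- boats: Stack of white square weigh boats, 70 x 70 x 27 mm, loose; bystander to the right of the station. Origin: centre of its underside.
Things that resemble listed ones, but are neither listed nor needed, are in the scene too. Leave any purple look-alike of the jar alone.

How it is judged:
On the way, in this order (a step that is already met when the one before it is completed fails the run):
1. the middle of the jar's label faces the reader's window, the jar standing in its seat (x of label in the frame of seat above 0.03 m and y of label in the frame of seat between -0.01 and 0.01 m and z of jar in the frame of seat below 0.004 m), for 0.2 s.
2. the read key is pressed down while the label faces the window (value of joint read_key above 0.0045 m and x of label in the frame of seat above 0.03 m and y of label in the frame of seat between -0.01 and 0.01 m), for 0.05 s.
At the end, for the whole second after the job is handed in: The jar stands upright (within 3 degrees) and at rest in the seat, the middle of its label on the reader's side and within 10 mm (about 13 degrees of turn) of the line from the seat's centre to the window, and the read key is up again (under 2 mm down) (all of step 1 and horizontal distance between jar and seat below 0.006 m and angle between jar's own z axis and vertical below 0.06 rad and linear speed of jar below 0.01 m/s and value of joint read_key below 0.002 m); the robot touches nothing.
It fails at once if the jar is lifted out of its seat or tipped (z of jar in the frame of seat above 0.012 m or angle between jar's own z axis and vertical above 0.35 rad).
It fails at once if the other jar or the weigh boats are pushed away (distance of any of other_jar, boats from where it was at the start of the episode above 0.03 m).
It also fails if it takes over 51 s, if anything falls off the work surface, if the arm or the gripper's body presses on something with over 40 N, if the wrist force passes 120 N, or if a joint passes its speed limit or range.

## Working session

There is one attempt and no reset: what is moved stays moved. The work goes in short steps, Python scripts to look and compute and a tool call to move; the robot and the scene stay as the last step left them, time stands still between calls to the robot, and variables do not carry over. Pictures are saved under pics/ and viewed, at most 10 in all, crops included, and the job is handed in when it is done.

Besides the shell and the picture viewer there is one more tool, called after ">>>" by a JSON object that holds its "fn" and its "kwargs", one argument or row to a line. step_arm: Moves the arm, as the interface text tells. Its arguments: {"type":"object","properties":{"translation":{"type":"array"},"yaw":{"type":"array"},"grip":{"type":"array"}},"required":["translation","yaw","grip"]}

```bash
mkdir -p pics; python3 - <<'E'
from plant import bot
import cv2
for n in("scene","top"):
    cv2.imwrite(f"pics/{n}0.png",bot.capture(n)); c=bot.camera_info(n); print(n,c["K"],c["extrinsics"])
s=bot.observe(); print(s)
E
```

```text
scene [[425.66720076   0.         317.75383594]
 [  0.         425.66720076 200.70933323]
 [  0.           0.           1.        ]] [[-0.77573207 -0.63106001 -0.00173778  0.5338269 ]
 [-0.43340756  0.53476484 -0.72538573  0.27040898]
 [ 0.45869123 -0.56195181 -0.68834041  1.05682762]
 [ 0.          0.          0.          1.        ]]
top [[421.83203567   0.         325.4243033 ]
 [  0.         421.83203567 203.40114656]
 [  0.           0.           1.        ]] [[-0.0494878  -0.99877073 -0.00282435  0.14757708]
 [-0.9747252   0.04891281 -0.21798697  0.59326998]
 [ 0.21785715 -0.00803473 -0.97594759  0.93084625]
 [ 0.          0.          0.          1.        ]]
{'time': 0.1, 'joint_pos': array([ 1.38020275,  0.50180368, -0.42678054,  1.55134817,  0.22077657,
        1.13833848, -0.21028263]), 'qd': array([ 0.00091272, -0.00128971, -0.00144307, -0.00379035, -0.00122833,
       -0.00029535,  0.00032424]), 'joint_efforts': array([-1.13717010e-02, -5.70807159e+01, -5.83857000e+00, -2.81743848e+01,
        1.04632249e-02,  5.67360461e-03, -1.25376215e-05]), 'tool_pos': array([ 0.28461746, -0.58365396,  0.23032848]), 'eef_rot': array([-9.09030703e-04,  9.74365066e-01,  2.24970805e-01, -1.71904190e-04]), 'wrist_force': array([-1.13386623,  0.58906236,  0.17685606]), 'ft_torque': array([-0.0256859 , -0.00604041,  0.01318336]), 'grasp_force': 0.0, 'gripper_width': 1.0004560401673825}
```

View pics/scene0.png

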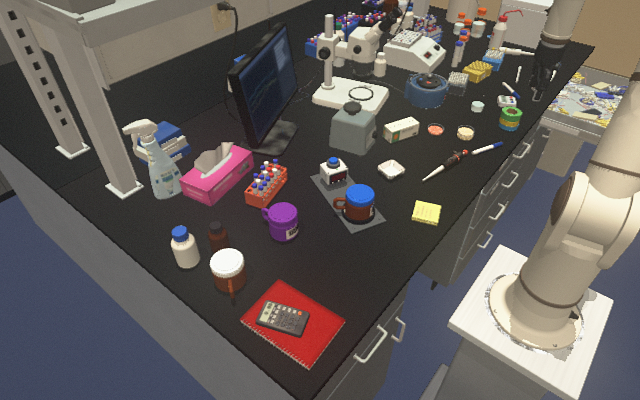

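View pics/top0.png

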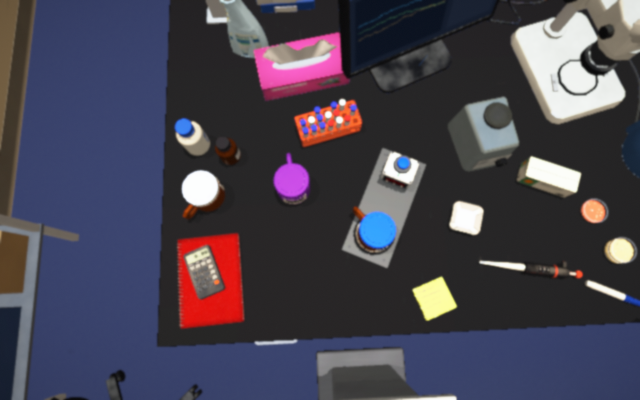

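Both pictures show the station. In the top view the blue-lidded jar is at (376,232), its handle at (358,213), and the reader with its blue key at (403,163). What could be taken for it: the purple mug-jar (291,182), the white-lidded jar (203,190) and the blue-capped bottle (185,128). I choose (376,232), which stands on the grey plate. Next is a close crop to check it.

```bash
python3 - <<'E'
import cv2,numpy as np
a=cv2.imread("pics/top0.png")[140:275,330:440]; b=cv2.imread("pics/scene0.png")[145:240,300:400]
a=cv2.resize(a,None,fx=4,fy=4,interpolation=cv2.INTER_CUBIC);b=cv2.resize(b,(360,342),interpolation=cv2.INTER_CUBIC)
o=np.zeros((540,800,3),np.uint8);o[:,:440]=a;o[:342,440:]=b
cv2.imwrite("pics/crop.png",o)
E
```

```text
(no output)
```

View pics/crop.png

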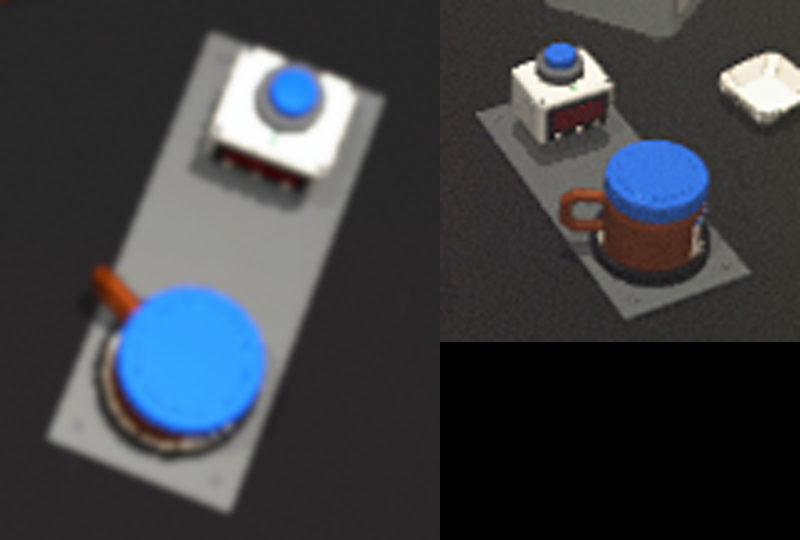

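The crop confirms it: blue lid centre at top pixel (377.5,230), loop handle tip at (355.5,209), key at (404,162.5). The plate corners are at crop (212,32), (385,98), (230,512) and (48,437).

```bash
cat > h.py <<'E'
from plant import bot
import numpy as np
def ray(n,u,v,z):
    c=bot.camera_info(n);K=c["K"];E=np.array(c["extrinsics"]);R=E[:3,:3];o=-R.T@E[:3,3]
    d=R.T@np.linalg.solve(K,[u,v,1]);return o+d*(z-o[2])/d[2]
E
python3 - <<'E'
from h import *
f=lambda x,y,z:ray("top",330+x/4-.4,140+y/4-.4,z)
c=[f(*p,.008) for p in((212,32),(385,98),(230,512),(48,437))]
for p in c:print(p.round(4))
print("sides",[np.linalg.norm(c[i]-c[(i+1)%4]).round(4) for i in range(4)])
m=(c[0]+c[1])/2-(c[2]+c[3])/2;m2=np.degrees([np.arctan2(*(m[1::-1])),])
print("axis deg",m2, "centre",sum(c)/4)
L=f(190,360,.09);k=f(296,90,.084);h=f(103,280,.060)
print("lid",L,"key",k,"handle",h)
print("lid-key dist",np.linalg.norm((k-L)[:2]),"ang",np.degrees(np.arctan2(*(k-L)[1::-1])))
print("handle rel",np.linalg.norm((h-L)[:2]),np.degrees(np.arctan2(*(h-L)[1::-1])))
# scene camera: lid, handle, key
g=lambda x,y,z:ray("scene",300+(x-440)/3.6-.4,145+y/3.6-.4,z)
for p in((657,180,.09),(560,57,.084),(565,210,.047)):print(g(*p))
E
```

```text
[ 0.7526 -0.0371  0.008 ]
[ 0.7026 -0.1439  0.008 ]
[ 0.4463 -0.0238  0.008 ]
[0.4971 0.0835 0.008 ]
sides [np.float64(0.1179), np.float64(0.283), np.float64(0.1187), np.float64(0.2825)]
axis deg [-25.19464492] centre [ 0.59966142 -0.030299    0.008     ]
lid [0.52768214 0.00386336 0.09      ] key [ 0.68661135 -0.07187137  0.084     ] handle [0.58257434 0.04777728 0.06      ]
lid-key dist 0.1760518179052824 ang -25.479256693862215
handle rel 0.07029641222264335 38.659912034671
[0.52423475 0.00826467 0.09      ]
[ 0.68672781 -0.07511014  0.084     ]
[0.5869039  0.04614442 0.047     ]
```

Seat axis is about -25.3°, seat about (0.529,0.003), and the handle is at about 39.5°. The plate sides measure 118 x 283 mm, which fits. The label has to face -25.3°, so the handle must go CCW to about 155°. I'll straddle the handle loosely and swing it round.

>>> {"fn": "step_arm", "kwargs": {
  "translation": [
    [0.3, 0.633, 0.0],
    [0.3, 0.633, 0.0],
    [0.3, 0.633, 0.0],
    [0.3, 0.633, 0.0],
    [0.3, 0.633, 0.0],
    [0.3, 0.633, 0.0],
    [0.3, 0.633, 0.0],
    [0.3, 0.633, 0.0],
    [0.3, 0.633, 0.0],
    [0.3, 0.633, 0.0],
    [0.3, 0.633, 0.0],
    [0.3, 0.633, 0.0]
  ],
  "yaw": [13, 13, 13, 13, 13, 13, 13, 13, 13, 13, 13, 13],
  "grip": [100, 100, 100, 100, 100, 100, 100, 100, 100, 100, 100, 100]
}}

```text
time: 1.6
tool_pos: [0.5854, 0.0551, 0.2313]
eef_rot: [-0.002, 0.941, 0.337, 0.001]
wrist_force: [-0.7, -1.0, -0.6]
gripper_width: 1.004
grasp_force: 0.0
```

>>> {"fn": "step_arm", "kwargs": {
  "translation": [
    [0, 0, 0],
    [0, 0, 0],
    [0, 0, 0],
    [0, 0, 0]
  ],
  "yaw": [0, 0, 0, 0],
  "grip": [100, 100, 100, 100]
}}

```text
time: 2.1
tool_pos: [0.5849, 0.0472, 0.2314]
eef_rot: [0.0, 0.943, 0.333, -0.0]
wrist_force: [-0.6, -0.3, -0.4]
gripper_width: 0.996
grasp_force: 0.0
```

```bash
python3 - <<'E'
from h import *
import cv2
s=bot.observe();c=bot.camera_info("wrist");print(s["time"],s["tool_pos"],s["eef_rot"],s["joint_pos"]);print(c["K"],c["extrinsics"])
w=bot.capture("wrist");cv2.imwrite("pics/w1.png",cv2.resize(w,(800,500),interpolation=cv2.INTER_CUBIC))
E
```

```text
2.1 [0.58487677 0.04721344 0.23141178] [ 3.32234946e-04  9.43014348e-01  3.32751900e-01 -4.76927440e-05] [ 0.43294243  0.44878459 -0.73346697  1.70766707  0.33051919  1.11285631
 -1.29194352]
[[309.70691629   0.         318.8366947 ]
 [  0.         309.70691629 203.60213935]
 [  0.           0.           1.        ]] [[ 0.62795646 -0.77824769  0.00109999 -0.33171742]
 [-0.73734646 -0.59450049  0.32076371  0.41717675]
 [-0.24897967 -0.20223672 -0.94715861  0.53524981]
 [ 0.          0.          0.          1.        ]]
```

View pics/w1.png

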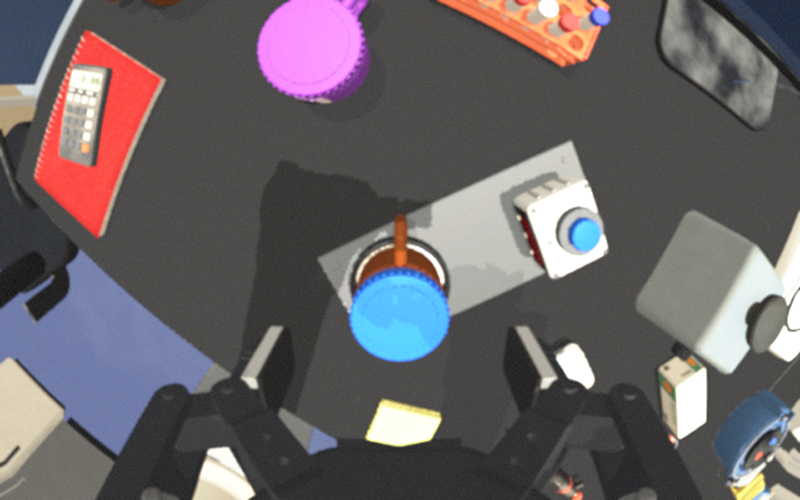

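The wrist view shows the handle straight above the jar, tip at (401,222), the lid centre at (400,312) and the key at (584,232), in the 1.25x picture.

```bash
cat >> h.py <<'E'
def wray(u,v,z):
    c=bot.camera_info("wrist");K=c["K"];E=np.array(c["extrinsics"]);R=E[:3,:3];o=-R.T@E[:3,3]
    p=np.array([(u-K[0,2])/K[0,0],(v-K[1,2])/K[1,1]]);r=np.hypot(*p)
    d=R.T@np.r_[p/r*np.sin(r),np.cos(r)];return o+d*(z-o[2])/d[2]
E
python3 - <<'E'
from h import *
w=lambda x,y,z:wray(x/1.25-.1,y/1.25-.1,z)
L=w(400,312,.088);k=w(584,232,.084);h=w(401,222,.062)
print(L,k,h)
for a in(L,):print(np.linalg.norm((k-a)[:2]),np.degrees(np.arctan2(*(k-a)[1::-1])),np.linalg.norm((h-a)[:2]),np.degrees(np.arctan2(*(h-a)[1::-1])))
c=[w(*p,.008) for p in((318,260),(571,141))];d=c[1]-c[0];print(c,np.linalg.norm(d),np.degrees(np.arctan2(*d[1::-1])))
r=[w(*p,.022) for p in((352,283),(449,283),(400,237))];print(r)
E
```

```text
[0.5359307  0.00522193 0.088     ] [ 0.68645521 -0.07180978  0.084     ] [0.59074251 0.048393   0.062     ]
0.1690902494151119 -27.101335650504833 0.06977159829521017 38.22480058808412
[array([0.49718353, 0.08061932, 0.008     ]), array([ 0.75364071, -0.03796209,  0.008     ])] 0.282545276432209 -24.815014860929566
[array([0.50476287, 0.04075026, 0.022     ]), array([ 0.56506963, -0.03401726,  0.022     ]), array([0.57130427, 0.03350538, 0.022     ])]
```

>>> {"fn": "step_arm", "kwargs": {
  "translation": [
    [0.005, -0.002, -0.04],
    [0.005, -0.002, -0.08],
    [0.005, -0.002, -0.11],
    [0.005, -0.002, -0.14],
    [0.005, -0.002, -0.16],
    [0.005, -0.002, -0.18],
    [0.005, -0.002, -0.2],
    [0.005, -0.002, -0.2],
    [0.005, -0.002, -0.2]
  ],
  "yaw": [0, 0, 0, 0, 0, 0, 0, 0, 0],
  "grip": [100, 100, 100, 100, 100, 100, 100, 100, 100]
}}

```text
time: 3.28
tool_pos: [0.5905, 0.0471, 0.0318]
eef_rot: [0.0, 0.943, 0.334, 0.0]
wrist_force: [0.1, -1.2, 0.7]
gripper_width: 1.0
grasp_force: 0.0
```

>>> {"fn": "step_arm", "kwargs": {
  "translation": [
    [0, 0, 0],
    [0, 0, 0],
    [0, 0, 0],
    [0, 0, 0],
    [0, 0, 0],
    [0, 0, 0]
  ],
  "yaw": [0, 0, 0, 0, 0, 0],
  "grip": [70, 50, 30, 30, 30, 30]
}}

```text
time: 4.03
tool_pos: [0.59, 0.0468, 0.0313]
eef_rot: [0.0, 0.943, 0.334, 0.0]
wrist_force: [0.3, -0.1, -0.3]
gripper_width: 0.297
grasp_force: 0.0
```

```bash
python3 - <<'E'
from h import *
import cv2
s=bot.observe();print(s["tool_pos"],s["wrist_force"],s["gripper_width"])
w=bot.capture("wrist");cv2.imwrite("pics/w2.png",cv2.resize(w,(800,500)))
# plan: positions on arc in shift from commanded start
ph0=38.5;S=np.array([.533,.002])
p=lambda a:S+.0725*np.array([np.cos(np.radians(a)),np.sin(np.radians(a))])
for d in range(0,121,5):print(d,(p(ph0+d)-p(ph0)).round(4),end="; ")
E
```

```text
[0.58998659 0.04678679 0.03130528] [ 0.27284311 -0.11706502 -0.29633549] 0.29719568652472167
0 [0. 0.]; 5 [-0.0041  0.0048]; 10 [-0.0087  0.0092]; 15 [-0.0136  0.0131]; 20 [-0.0189  0.0167]; 25 [-0.0244  0.0198]; 30 [-0.0302  0.0223]; 35 [-0.0361  0.0244]; 40 [-0.0423  0.0259]; 45 [-0.0485  0.0269]; 50 [-0.0548  0.0273]; 55 [-0.0612  0.0272]; 60 [-0.0675  0.0266]; 65 [-0.0737  0.0254]; 70 [-0.0797  0.0236]; 75 [-0.0856  0.0214]; 80 [-0.0913  0.0186]; 85 [-0.0968  0.0153]; 90 [-0.1019  0.0116]; 95 [-0.1066  0.0075]; 100 [-0.111   0.0029]; 105 [-0.115 -0.002]; 110 [-0.1186 -0.0073]; 115 [-0.1216 -0.0128]; 120 [-0.1242 -0.0186];
```

View pics/w2.png

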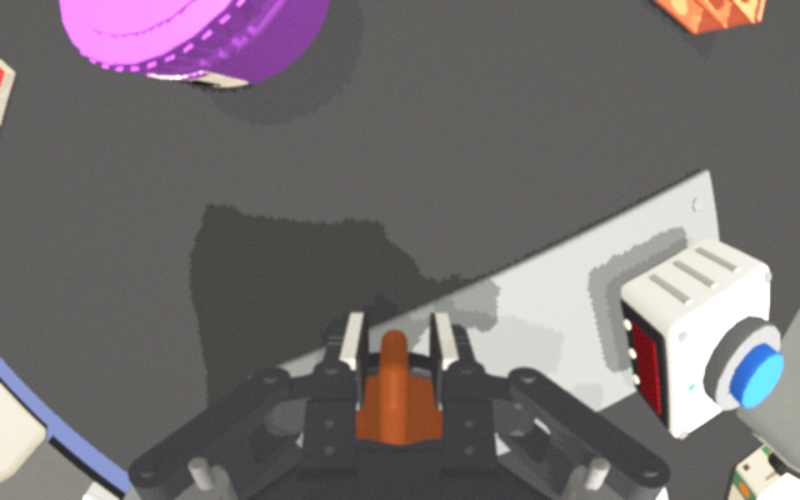

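The pads (355 and 440) straddle the handle bar (395). Now I swing it about 60°.

>>> {"fn": "step_arm", "kwargs": {
  "translation": [
    [-0.0041, 0.0048, 0],
    [-0.0087, 0.0092, 0],
    [-0.0136, 0.0131, 0],
    [-0.0189, 0.0167, 0],
    [-0.0244, 0.0198, 0],
    [-0.0302, 0.0223, 0],
    [-0.0361, 0.0244, 0],
    [-0.0423, 0.0259, 0],
    [-0.0485, 0.0269, 0],
    [-0.0548, 0.0273, 0],
    [-0.0612, 0.0272, 0],
    [-0.0675, 0.0266, 0]
  ],
  "yaw": [5, 10, 15, 20, 25, 30, 35, 40, 45, 50, 55, 60],
  "grip": [30, 30, 30, 30, 30, 30, 30, 30, 30, 30, 30, 30]
}}

```text
time: 5.58
tool_pos: [0.5229, 0.0738, 0.0316]
eef_rot: [0.0, 0.648, 0.761, 0.001]
wrist_force: [0.9, 0.7, -0.8]
gripper_width: 0.301
grasp_force: 0.5
```

```bash
python3 - <<'E'
from h import *
s=bot.observe();print(s["tool_pos"],s["wrist_force"],s["joint_pos"],s["gripper_width"])
E
```

```text
[0.52290911 0.07378937 0.03156247] [ 0.86422702  0.70285136 -0.83551212] [ 0.45719959  0.71586625 -0.83142645  1.97750582  0.75298293  0.78760197
 -0.65732921] 0.3011667272205182
```

>>> {"fn": "step_arm", "kwargs": {
  "translation": [
    [-0.0062, -0.0012, 0],
    [-0.0122, -0.003, 0],
    [-0.0181, -0.0052, 0],
    [-0.0238, -0.008, 0],
    [-0.0293, -0.0113, 0],
    [-0.0344, -0.015, 0],
    [-0.0391, -0.0191, 0],
    [-0.0435, -0.0237, 0],
    [-0.0475, -0.0286, 0],
    [-0.0511, -0.0339, 0],
    [-0.0541, -0.0394, 0],
    [-0.0567, -0.0452, 0]
  ],
  "yaw": [5, 10, 15, 20, 25, 30, 35, 40, 45, 50, 55, 60],
  "grip": [30, 30, 30, 30, 30, 30, 30, 30, 30, 30, 30, 30]
}}

```text
time: 7.08
tool_pos: [0.4658, 0.0284, 0.0314]
eef_rot: [0.0, 0.181, 0.984, 0.0]
wrist_force: [0.4, 0.1, -1.1]
gripper_width: 0.297
grasp_force: 0.5
```

>>> {"fn": "step_arm", "kwargs": {
  "translation": [
    [0, 0, 0],
    [0, 0, 0],
    [0, 0, 0]
  ],
  "yaw": [0, 0, 0],
  "grip": [30, 30, 30]
}}

```text
time: 7.45
tool_pos: [0.466, 0.0284, 0.0314]
eef_rot: [0.0, 0.183, 0.983, -0.0]
wrist_force: [-0.6, -0.6, 0.0]
gripper_width: 0.301
grasp_force: 0.0
```

```bash
python3 - <<'E'
from h import *
import cv2
s=bot.observe();print(s["tool_pos"],s["wrist_force"],s["joint_pos"],s["gripper_width"])
w=bot.capture("wrist");cv2.imwrite("pics/w3.png",cv2.resize(w,(800,500)))
E
```

```text
[0.46599609 0.02838751 0.03139897] [-0.56125117 -0.59773446  0.02843366] [ 0.72241117  0.76500936 -1.05666511  2.11853329  0.94241723  0.84128433
  0.27744872] 0.3009930682570248
```

View pics/w3.png

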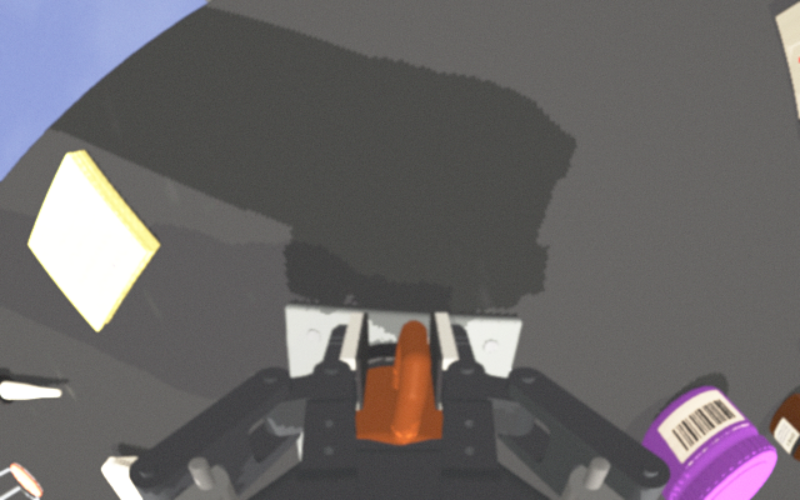

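The handle bar (412,340) rests against the trailing pad (440) as expected. Next I open, rise and measure.

>>> {"fn": "step_arm", "kwargs": {
  "translation": [
    [0, 0, 0],
    [0, 0, 0],
    [0, 0, 0],
    [0, 0, 0.03],
    [0, 0, 0.07],
    [0, 0, 0.12],
    [0, 0, 0.17],
    [0, 0, 0.2],
    [0, 0, 0.2],
    [0, 0, 0.2]
  ],
  "yaw": [0, 0, 0, 0, 0, 0, 0, 0, 0, 0],
  "grip": [60, 80, 80, 80, 80, 80, 80, 80, 80, 80]
}}

```text
time: 8.75
tool_pos: [0.4652, 0.0277, 0.2305]
eef_rot: [-0.0, 0.182, 0.983, -0.0]
wrist_force: [0.1, 0.6, -1.1]
gripper_width: 0.801
grasp_force: 0.0
```

```bash
python3 - <<'E'
from h import *
import cv2
s=bot.observe();print(s["tool_pos"],s["wrist_force"])
w=bot.capture("wrist");cv2.imwrite("pics/w4.png",cv2.resize(w,(800,500)))
E
```

```text
[0.46520941 0.02770651 0.23049434] [ 0.12934196  0.58142445 -1.07500242]
```

View pics/w4.png

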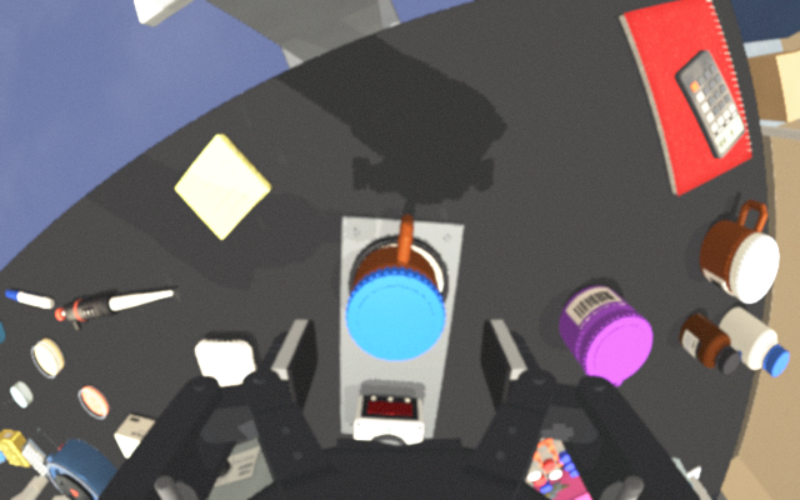

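The jar stands in its seat with the handle tip at (407,218), the lid centre at (396,313), and plate corners at (343,217) and (463,225).

```bash
python3 - <<'E'
from h import *
w=lambda x,y,z:wray(x/1.25-.1,y/1.25-.1,z)
L=w(396,313,.088);h=w(407,219,.062);c=[w(343,217,.008),w(463,225,.008)];d=c[0]-c[1]
print(L,h,np.linalg.norm((h-L)[:2]),np.degrees(np.arctan2(*(h-L)[1::-1])))
print("plate",c,np.linalg.norm(d),np.degrees(np.arctan2(*d[1::-1]))+90)
E
```

```text
[0.5240843  0.00159241 0.088     ] [0.45927468 0.03607021 0.062     ] 0.07340985225384168 151.98765742447821
plate [array([ 0.44722393, -0.02469787,  0.008     ]), array([0.49647717, 0.08172871, 0.008     ])] 0.11727104782446601 -24.83426144188084
```

Handle at 152° against a target of about 155°: within tolerance (about 2 mm at the label). Now the key, at (0.6865,-0.072).

>>> {"fn": "step_arm", "kwargs": {
  "translation": [
    [0.055, -0.025, 0],
    [0.11, -0.05, 0],
    [0.165, -0.075, 0],
    [0.2207, -0.1004, 0],
    [0.2207, -0.1004, -0.04],
    [0.2207, -0.1004, -0.08],
    [0.2207, -0.1004, -0.11],
    [0.2207, -0.1004, -0.125],
    [0.2207, -0.1004, -0.13],
    [0.2207, -0.1004, -0.13],
    [0.2207, -0.1004, -0.13]
  ],
  "yaw": [0, 0, 0, 0, 0, 0, 0, 0, 0, 0, 0],
  "grip": [0, 0, 0, 0, 0, 0, 0, 0, 0, 0, 0]
}}

```text
time: 10.18
tool_pos: [0.6873, -0.0721, 0.1027]
eef_rot: [0.001, 0.182, 0.983, 0.0]
wrist_force: [-0.2, 0.7, 0.1]
gripper_width: -0.002
grasp_force: 0.0
```

```bash
python3 - <<'E'
from h import *
import cv2
s=bot.observe();print(s["tool_pos"],s["wrist_force"],s["gripper_width"])
o=np.zeros((560,800,3),np.uint8)
o[:,:400]=cv2.resize(bot.capture("scene")[130:242,310:390],(400,560));o[:,400:]=cv2.resize(bot.capture("wrist")[200:400,248:392],(400,560))
cv2.imwrite("pics/k1.png",o)
E
```

```text
[ 0.68731256 -0.07210476  0.10272952] [-0.18946779  0.65257207  0.06761678] -0.0020452838153109613
```

View pics/k1.png

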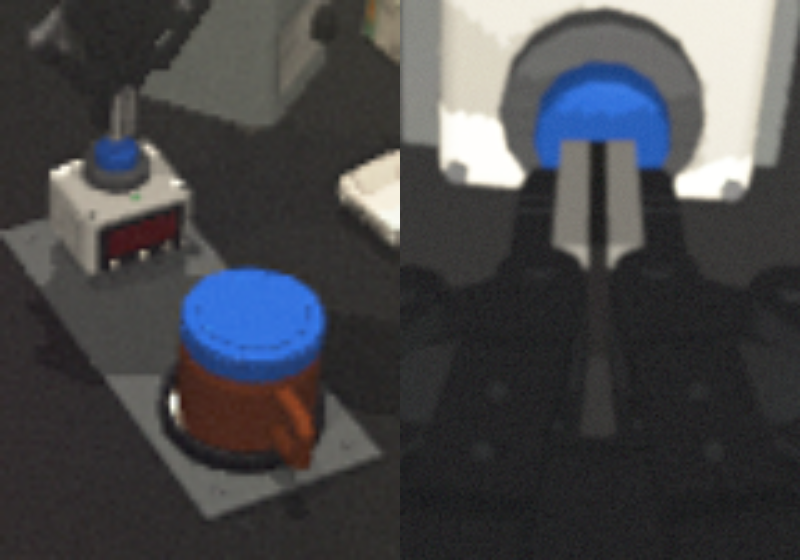

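The finger tips (scene 122,135) are centred over the blue key, and the jar handle points directly away from the reader. Pressing in small steps.

>>> {"fn": "step_arm", "kwargs": {
  "translation": [
    [0, 0, -0.005],
    [0, 0, -0.01],
    [0, 0, -0.014],
    [0, 0, -0.017],
    [0, 0, -0.02],
    [0, 0, -0.022],
    [0, 0, -0.022]
  ],
  "yaw": [0, 0, 0, 0, 0, 0, 0],
  "grip": [0, 0, 0, 0, 0, 0, 0]
}}

```text
time: 11.15
tool_pos: [0.6871, -0.0722, 0.0874]
eef_rot: [0.001, 0.182, 0.983, -0.002]
wrist_force: [-17.6, -4.8, 46.0]
gripper_width: 0.005
grasp_force: 22.7
```

The press bottomed out (46 N). I retreat in small steps to check that the spring travel was used.

>>> {"fn": "step_arm", "kwargs": {
  "translation": [
    [0, 0, 0.008],
    [0, 0, 0.008]
  ],
  "yaw": [0, 0],
  "grip": [0, 0]
}}

```text
time: 11.4
tool_pos: [0.6873, -0.0723, 0.0889]
eef_rot: [0.001, 0.182, 0.983, -0.0]
wrist_force: [0.2, -0.1, 3.9]
gripper_width: 0.002
grasp_force: 2.2
```

>>> {"fn": "step_arm", "kwargs": {
  "translation": [
    [0, 0, 0.003],
    [0, 0, 0.003]
  ],
  "yaw": [0, 0],
  "grip": [0, 0]
}}

```text
time: 11.65
tool_pos: [0.6872, -0.0723, 0.0905]
eef_rot: [0.001, 0.182, 0.983, 0.0]
wrist_force: [3.6, -0.7, 2.5]
gripper_width: -0.003
grasp_force: 1.7
```

>>> {"fn": "step_arm", "kwargs": {
  "translation": [
    [0, 0, 0.002],
    [0, 0, 0.002]
  ],
  "yaw": [0, 0],
  "grip": [0, 0]
}}

```text
time: 11.9
tool_pos: [0.6864, -0.0721, 0.0921]
eef_rot: [-0.0, 0.182, 0.983, 0.0]
wrist_force: [1.4, -0.4, 3.0]
gripper_width: -0.001
grasp_force: 1.3
```

>>> {"fn": "step_arm", "kwargs": {
  "translation": [
    [0, 0, 0.003],
    [0, 0, 0.003]
  ],
  "yaw": [0, 0],
  "grip": [0, 0]
}}

```text
time: 12.15
tool_pos: [0.6856, -0.0721, 0.0948]
eef_rot: [-0.001, 0.182, 0.983, -0.0]
wrist_force: [-0.3, 0.2, -0.5]
gripper_width: -0.002
grasp_force: 0.0
```

The spring force followed the key up over about 6 mm, so it went fully down and came back. I retreat and take a last look.

>>> {"fn": "step_arm", "kwargs": {
  "translation": [
    [0, 0, 0.03],
    [0, 0, 0.08],
    [0, 0, 0.13],
    [0.05, -0.05, 0.15],
    [0.05, -0.1, 0.15],
    [0.05, -0.15, 0.15],
    [0.05, -0.2, 0.15],
    [0.05, -0.2, 0.15],
    [0.05, -0.2, 0.15],
    [0.05, -0.2, 0.15]
  ],
  "yaw": [0, 0, 0, 0, 0, 0, 0, 0, 0, 0],
  "grip": [0, 0, 0, 0, 0, 0, 0, 0, 0, 0]
}}

```text
time: 13.4
tool_pos: [0.7366, -0.2697, 0.2452]
eef_rot: [-0.0, 0.181, 0.984, 0.0]
wrist_force: [0.5, 0.7, 0.4]
gripper_width: 0.001
grasp_force: 0.0
```

```bash
python3 - <<'E'
from h import *
import cv2
o=np.zeros((540,800,3),np.uint8)
o[:,:440]=cv2.resize(bot.capture("top")[140:275,330:440],(440,540),interpolation=cv2.INTER_CUBIC);o[:342,440:]=cv2.resize(bot.capture("scene")[145:240,300:400],(360,342))
cv2.imwrite("pics/end.png",o)
E
```

```text
(no output)
```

View pics/end.png

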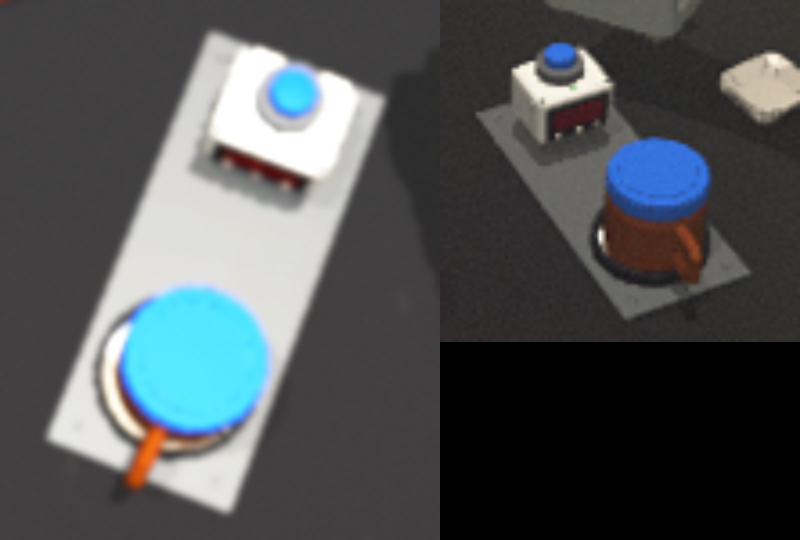

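The final picture shows the handle running from (160,430) to (135,485), within about 3° of the plate's axis. The jar is seated, the key is up, and the boats have not moved.

```bash
python3 -c "
from plant import bot
print(bot.hand_in())"
```

```text
the job is handed in; nothing more can be done
None
```

I turned the blue-lidded jar so its label faces the reader's window to within about 3°, pressed the read key fully down and it sprang back, and handed the job in at about 13.5 s; the hand-in gave no verdict.

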